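# Stroke the flaps of the sample rack shut

## Task

Close the curved sample rack for loading: run a fingertip lightly along the row of hinged flaps, round the arc from the right-hand end (as the robot sees it) to the left-hand end, so that the flaps fold down one after another and all five end up lying flat over their cups. Nothing is gripped or lifted: leave the cups in their wells and everything else where it stands.

Things in the scene. Friction and masses are not known exactly. Their poses are not given: they have to be found in the camera images.
- rack: curved sample rack, screwed down: an aluminium plate 64 wide, 6 thick, bent in an arc, with five wells on a circle of radius 120, 0.4333 rad (51 mm) apart. Origin: on the worktop under the middle well; x points to the arc's centre, 120 mm off (the arc bulges towards the robot); y along the row to its left-hand end; z up. No fixed part is higher than 45.5 mm. Flap and well 1 are at the right-hand (-y) end
- flap1 (a joint): angle (rad) of flap 1, a steel strip 18 wide, 3 thick, 42 mm long from its hinge: 0 = flat over its cup (stop), 1.57 = upright; starts at 1.2 to 1.6. Hinge friction (0.01 N m) keeps it at any angle; pushed from its hinge side towards the left-hand end it goes down. Upright its tip is 85 mm above the worktop; flat, its top is at 45.5 mm, 3 mm or more clear of the cup
- well1 (a point): point fixed to the rack on the axis of well 1, 45.5 mm above the worktop, where the top of flap 1 lies when flat. The flap's hinge is 26 mm from here towards the right-hand end, along the tangent of the arc, its axis square to that, 42 mm above the worktop, between two round ears 45.5 mm high. Fingertips that pass 1 to 5 mm above this point fold it flat enough
- flap2 (a joint): angle (rad) of flap 2, a steel strip 18 wide, 3 thick, 42 mm long from its hinge: 0 = flat over its cup (stop), 1.57 = upright; starts at 1.2 to 1.6. Hinge friction (0.01 N m) keeps it at any angle; pushed from its hinge side towards the left-hand end it goes down. Upright its tip is 85 mm above the worktop; flat, its top is at 45.5 mm, 3 mm or more clear of the cup
- well2 (a point): point fixed to the rack on the axis of well 2, 45.5 mm above the worktop, where the top of flap 2 lies when flat. The flap's hinge is 26 mm from here towards the right-hand end, along the tangent of the arc, its axis square to that, 42 mm above the worktop, between two round ears 45.5 mm high. Fingertips that pass 1 to 5 mm above this point fold it flat enough
- flap3 (a joint): angle (rad) of flap 3, a steel strip 18 wide, 3 thick, 42 mm long from its hinge: 0 = flat over its cup (stop), 1.57 = upright; starts at 1.2 to 1.6. Hinge friction (0.01 N m) keeps it at any angle; pushed from its hinge side towards the left-hand end it goes down. Upright its tip is 85 mm above the worktop; flat, its top is at 45.5 mm, 3 mm or more clear of the cup
- well3 (a point): point fixed to the rack on the axis of well 3, 45.5 mm above the worktop, where the top of flap 3 lies when flat. The flap's hinge is 26 mm from here towards the right-hand end, along the tangent of the arc, its axis square to that, 42 mm above the worktop, between two round ears 45.5 mm high. Fingertips that pass 1 to 5 mm above this point fold it flat enough
- flap4 (a joint): angle (rad) of flap 4, a steel strip 18 wide, 3 thick, 42 mm long from its hinge: 0 = flat over its cup (stop), 1.57 = upright; starts at 1.2 to 1.6. Hinge friction (0.01 N m) keeps it at any angle; pushed from its hinge side towards the left-hand end it goes down. Upright its tip is 85 mm above the worktop; flat, its top is at 45.5 mm, 3 mm or more clear of the cup
- well4 (a point): point fixed to the rack on the axis of well 4, 45.5 mm above the worktop, where the top of flap 4 lies when flat. The flap's hinge is 26 mm from here towards the right-hand end, along the tangent of the arc, its axis square to that, 42 mm above the worktop, between two round ears 45.5 mm high. Fingertips that pass 1 to 5 mm above this point fold it flat enough
- flap5 (a joint): angle (rad) of flap 5, a steel strip 18 wide, 3 thick, 42 mm long from its hinge: 0 = flat over its cup (stop), 1.57 = upright; starts at 1.2 to 1.6. Hinge friction (0.01 N m) keeps it at any angle; pushed from its hinge side towards the left-hand end it goes down. Upright its tip is 85 mm above the worktop; flat, its top is at 45.5 mm, 3 mm or more clear of the cup
- well5 (a point): point fixed to the rack on the axis of well 5, 45.5 mm above the worktop, where the top of flap 5 lies when flat. The flap's hinge is 26 mm from here towards the right-hand end, along the tangent of the arc, its axis square to that, 42 mm above the worktop, between two round ears 45.5 mm high. Fingertips that pass 1 to 5 mm above this point fold it flat enough
- cup1: white sample cup, 39 mm dia., 26 to 33 tall, loose in one of the wells (which one varies), standing 6 mm above the worktop; origin under its centre
- cup2: white sample cup, 39 mm dia., 26 to 33 tall, loose in one of the wells (which one varies), standing 6 mm above the worktop; origin under its centre
- cup3: white sample cup, 39 mm dia., 26 to 33 tall, loose in one of the wells (which one varies), standing 6 mm above the worktop; origin under its centre
- cup4: white sample cup, 39 mm dia., 26 to 33 tall, loose in one of the wells (which one varies), standing 6 mm above the worktop; origin under its centre
- cup5: white sample cup, 39 mm dia., 26 to 33 tall, loose in one of the wells (which one varies), standing 6 mm above the worktop; origin under its centre
- pellet_die: bystander: steel pellet die, 54 mm dia., 88 tall, standing in the hollow of the arc; origin under its centre
- calibration_block: bystander: milled steel block 30x60x30, on the robot's side of the rack; origin under its centre
- tweezers: bystander: tweezers 14x123x9, long along y, lying on the robot's side of the rack near its right end; origin under the centre
- tape_roll: bystander: roll of adhesive tape lying flat, 92 mm dia., 24 high; origin under its centre
- ref_disc: bystander: loose reference disc, 40 mm dia., 12 high; origin under its centre
- stapler: bystander: stapler 30x135x46, behind the rack; origin under its centre
- powder_jar: bystander: brown jar, 62 mm dia., 95 tall, behind the rack; origin under its centre
- screwdriver: bystander: screwdriver 25x166x25, lying behind the rack; origin under its centre

How it is judged:
By the outcome, as a careful person would: the job done as asked, in the order asked, and still so for the second after the job is handed in, with the robot touching nothing.
It also fails if it takes over 40 s, if anything falls off the work surface, if the arm or the gripper's body presses on something with over 40 N, if the wrist force passes 120 N, or if a joint passes its speed limit or range.

## Robot

A 6-joint arm with a two-finger parallel gripper is mounted at the origin on a cart in front of the work surface, level with it; the furniture and walls round the work are solid. World frame = base frame: x ahead of the robot, y to its left, z up, the work surface at z = 0. Lengths are in m, angles in rad, forces in N, time in s.
With the tool pointing down it reaches from about 0.35 to 0.85 m from the base axis. Payload 8.1 kg.
Tool frame: the origin (TCP) lies on the centre line of the jaws, within the pads' length; the fingertips stand 19 mm ahead of it and the grasp point (between the pads) is the TCP (robot.tips_ahead is the distance from the TCP to the fingertips, in m); y points along the fingers, z is the direction in which the jaws open and shut, and the axes are right-handed (so a half turn about y gives the same grasp; the last joint's range is limited). The gripper opens to 93 mm and grips with 3 to 60 N. Pads are 15 mm wide; open, the fingers measure 128 mm over their backs; the gripper's body (75 mm by 188 mm) begins 65 mm behind the grasp point.
Start: joints at [1.056, 0.13, 1.488, -0, 1.523, -0.085], TCP at [0.25, 0.545, 0.238] pointing down, gripper open.
Joint ranges: [-2.96, 2.96], [-0.89, 2.26], [0.02, 2.5], [-1.34, 4.48], [0, 2.73], [-2.66, 2.66]. Speed limits (rad/s): [2.39, 2.39, 2.79, 3.14, 3.14, 3.14].

## Interface

Orientations are given as a rotation vector (axis times angle).
In Python, from plant import robot, imaging, models gives the robot as it stands.
- The arm moves only by the tool carry_out, never from a script. Its argument "motion" is one flat list of numbers, 7 for each row, row after row: the shift along the tool's x, y, z in m, then the turn, a rotation vector about the tool's x, y, z in degrees, then the opening, from -1 (shut) to 1 (fully open). A call has exactly 5 rows; each row shifts and turns the pose as measured when the row begins, along the tool's axes as they then stand; what a row does not reach is not made up. A row lasts 1/10 s, in which the tool goes at most 50 mm and 8.59 degrees, less where a joint would pass 70% of its speed; a pose out of reach is approached as far as the arm can. A call is refused whole if a number of a shift passes 0.05 or a number of a turn 8.59, either way. A call with a gripper value outside its range is refused whole. The fingers move at their own pace and stop on an object; "squeeze" is the grip in N (left out, the last holds). Time passes only in rows, so rows that do not move let the fingers close, or fill a call up. It gives the time, the measured TCP pose, the force and the opening at its end, in the units of the state.
- robot.read_state(): the state, without advancing time (a new reading comes with each control period).
- imaging.read_camera(name): name is "scene" or "top" or "wrist"; returns the picture (480x640x3 uint8, blue, green, red); there is no depth.
- imaging.camera_model(name): a dict with "K" (3x3 intrinsics, pixels), "position" and "orientation" of the camera in the world. Camera axes: x right, y down, z forward; pixel columns grow to the right and rows downward; lengths in m; the calibration is good to about 2 mm. A picture is of the moment at which its call begins: read the wrist's pose just before it. camera_model takes no time and is no camera call; for the wrist camera it gives the pose at the moment of the call.
- robot.close_job(): hands the job in, once; it reports no verdict.
Trained networks look in the newest picture that a camera, given by its name, has taken for a name from the list of things; names that differ only in an ending like _2 or _b are one class to them, and where a whole thing is asked for, a point or a joint stands for the part that bears it (a point fixed in the world has none). Each returns a list of dicts, best first, with "confidence" (0 to 1); they miss things now and then, are a little off and sometimes report something else, mostly with a low value. They report only what shows in the picture. A call takes as long as a camera call.
- models.outline_of(camera, thing): "pixels" (480x640 bool, what is visible of it) and "pixel" ([column, row] in pixels, amid what is visible of it).
The state is a dict: "t": time; "q": joint angles; "dq": joint speeds; "joint_torque": joint torques, N m; "tool_pos": TCP position; "orientation": TCP orientation; "force": force on the tool from outside, world axes, zero at the start; "wrist_torque": the same for the moment, N m; "opening": finger opening in m.
Only numpy, scipy, OpenCV 4.12 (cv2) and the standard library are available. Lean on these libraries where they do the work, as an engineer would, in place of code of your own. Each camera call takes 0.05 s, during which the arm holds its last target.

## Working session

There is one attempt and no reset: what is moved stays moved. The work goes in short steps, Python scripts to look and compute and a tool call to move; the robot and the scene stay as the last step left them, time stands still between calls to the robot, and variables do not carry over. Pictures are saved under pics/ and viewed, and the job is handed in when it is done.

Besides the shell and the picture viewer there is one more tool, called after "Request:" as name(argument=value, ...), one argument or row to a line, values as JSON. carry_out: Moves the arm, as the interface text tells. Its arguments: {"type":"object","properties":{"motion":{"type":"array","items":{"type":"number"}},"squeeze":{"type":"number"}},"required":["motion"]}

```bash
mkdir -p pics; ls
python3 - <<'E'
from plant import robot, imaging, models
import cv2,numpy as np
print(robot.read_state())
for n in ("scene","top","wrist"):
    m=imaging.camera_model(n);print(n,m)
    cv2.imwrite(f"pics/a_{n}.png",imaging.read_camera(n))
E
```

```text
pics
{'t': 0.0, 'q': array([ 1.05557855e+00,  1.31172451e-01,  1.48929387e+00,  6.79175451e-06,
        1.52298584e+00, -8.53516070e-02]), 'dq': array([ 0.00021594,  0.00144578,  0.00061601, -0.00021776,  0.00210354,
       -0.00011255]), 'joint_torque': array([ 1.66238187e-03, -5.59831095e+01, -4.91764033e+01,  7.69197685e-02,
        3.47230921e-02, -2.93553649e-04]), 'tool_pos': array([0.24973365, 0.54496395, 0.23657266]), 'orientation': array([-1.54615565,  0.33766769, -0.33678777]), 'force': array([ 0.21946482, -0.07673467,  0.61602249]), 'wrist_torque': array([ 0.03571648, -0.04392058,  0.01581284]), 'opening': 0.09298392162868395}
scene {'K': array([[506.85908106,   0.        , 322.06324031],
       [  0.        , 506.85908106, 242.95463054],
       [  0.        ,   0.        ,   1.        ]]), 'position': array([-0.04715641, -0.348454  ,  0.58095896]), 'orientation': array([-1.96584847,  0.73464319, -0.45702545])}
top {'K': array([[623.96012403,   0.        , 320.74527693],
       [  0.        , 623.96012403, 224.4569255 ],
       [  0.        ,   0.        ,   1.        ]]), 'position': array([0.46461998, 0.34364642, 1.11195952]), 'orientation': array([-2.16652115,  2.17227199, -0.11556148])}
wrist {'K': array([[381.3580688 ,   0.        , 324.52955593],
       [  0.        , 381.3580688 , 239.62278534],
       [  0.        ,   0.        ,   1.        ]]), 'position': array([0.1814274 , 0.57579395, 0.38446317]), 'orientation': array([2.445911  , 1.57059057, 0.21153232])}
```

View pics/a_scene.png

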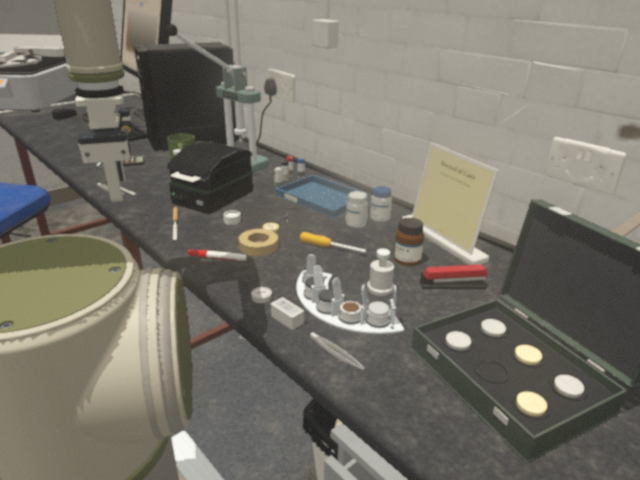

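View pics/a_top.png

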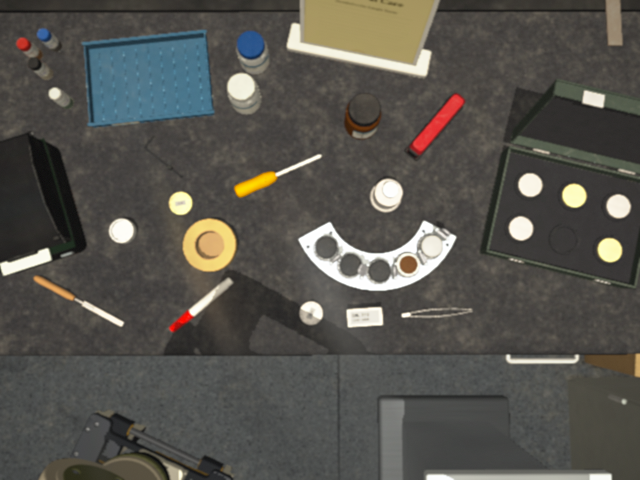

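View pics/a_wrist.png

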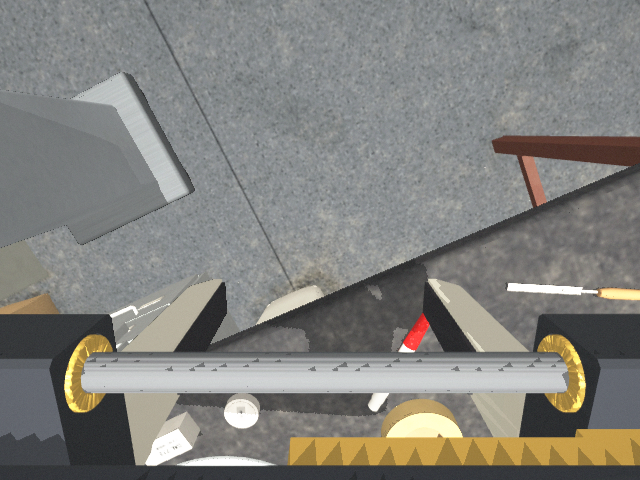

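```bash
cat > h.py <<'E'
import numpy as np,cv2
from scipy.spatial.transform import Rotation as R
def proj(m,P):
    Rc=R.from_rotvec(m["orientation"]).as_matrix()
    c=(np.asarray(P)-m["position"])@Rc
    return (c/c[:,2:])@m["K"].T[:,:2]
def ray(m,px,z):
    Rc=R.from_rotvec(m["orientation"]).as_matrix()
    px=np.atleast_2d(px).astype(float)
    d=np.c_[px,np.ones(len(px))]@np.linalg.inv(m["K"]).T@Rc.T
    return m["position"]+d*((z-m["position"][2])/d[:,2])[:,None]
E
python3 - <<'E'
from plant import robot, imaging, models
from h import *
im=cv2.imread("pics/a_top.png");m=imaging.camera_model("top")
s=robot.read_state();print(R.from_rotvec(s["orientation"]).as_matrix().round(3))
imaging.read_camera("top"); 
for cam in("top","scene"):
    if cam=="scene": imaging.read_camera("scene")
    for th in ("rack","cup1","flap1","pellet_die"):
        for o in models.outline_of(cam,th): 
            print(cam,th,o["confidence"],o["pixel"],o["pixels"].sum())
            if cam=="top":print(ray(m,o["pixel"],.03))
        o=models.outline_of(cam,th)
        if o: np.save(f"m_{cam}_{th}.npy",o[0]["pixels"])
cv2.imwrite("pics/b.png",cv2.resize(im[190:330,280:480],None,fx=4,fy=4,interpolation=cv2.INTER_CUBIC))
im=cv2.imread("pics/a_scene.png")
cv2.imwrite("pics/c.png",cv2.resize(im[230:370,270:430],None,fx=4,fy=4,interpolation=cv2.INTER_CUBIC))
E
```

```text
[[ 0.909 -0.001  0.417]
 [-0.417 -0.001  0.909]
 [-0.    -1.    -0.001]]
top rack 0.69 [377.0, 258.3] 3872
[[0.51801378 0.24317833 0.03      ]]
top rack 0.6 [384.7, 195.1] 817
[[0.62870272 0.22833909 0.03      ]]
top cup1 0.98 [406.3, 263.7] 404
[[0.50852499 0.19251291 0.03      ]]
top cup1 0.81 [348.6, 266.5] 373
[[0.50395037 0.29253497 0.03      ]]
top cup1 0.73 [386.4, 195.7] 799
[[0.62763336 0.22537365 0.03      ]]
top cup1 0.72 [430.9, 247.9] 421
[[0.53582895 0.14929225 0.03      ]]
top cup1 0.71 [324.6, 245.9] 402
[[0.53979131 0.33396812 0.03      ]]
top cup1 0.6 [379.5, 269.0] 439
[[0.49948606 0.23907441 0.03      ]]
top cup1 0.35 [378.8, 256.9] 3899
[[0.52043303 0.24002621 0.03      ]]
top flap1 0.61 [395.0, 270.2] 33
[[0.49734097 0.21226779 0.03      ]]
top flap1 0.61 [362.1, 269.8] 63
[[0.49818575 0.26921143 0.03      ]]
top flap1 0.59 [422.8, 254.8] 40
[[0.52387464 0.16360762 0.03      ]]
top flap1 0.43 [338.8, 257.5] 31
[[0.5195766  0.30941437 0.03      ]]
top pellet_die 0.9 [383.9, 195.9] 820
[[0.62728984 0.22976021 0.03      ]]
top pellet_die 0.59 [435.2, 125.0] 1322
[[0.75410636 0.13706136 0.03      ]]
scene rack 0.6 [337.0, 303.8] 2615
scene cup1 0.92 [379.2, 312.3] 428
scene cup1 0.74 [351.0, 310.7] 333
scene cup1 0.63 [325.0, 301.6] 238
scene cup1 0.54 [310.8, 281.9] 115
scene flap1 0.59 [335.5, 289.6] 177
scene flap1 0.5 [321.0, 279.1] 179
scene flap1 0.44 [367.0, 291.0] 118
scene pellet_die 0.96 [381.3, 274.0] 921
```

View pics/b.png

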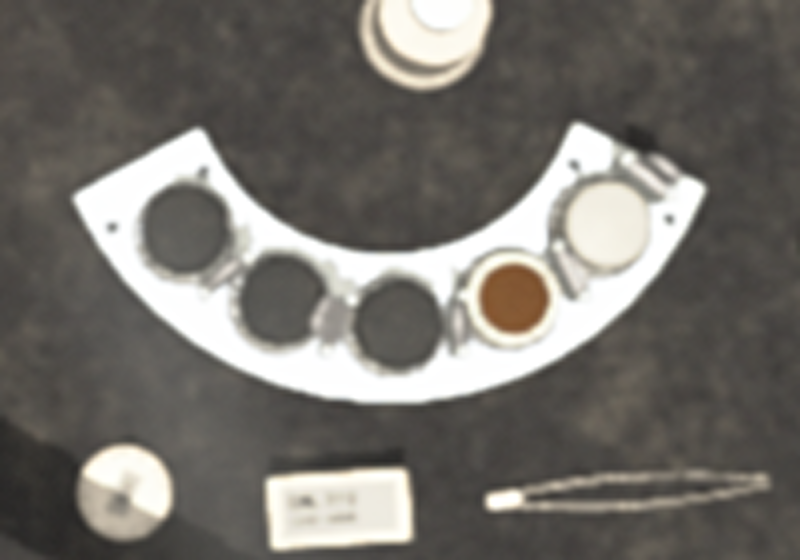

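View pics/c.png

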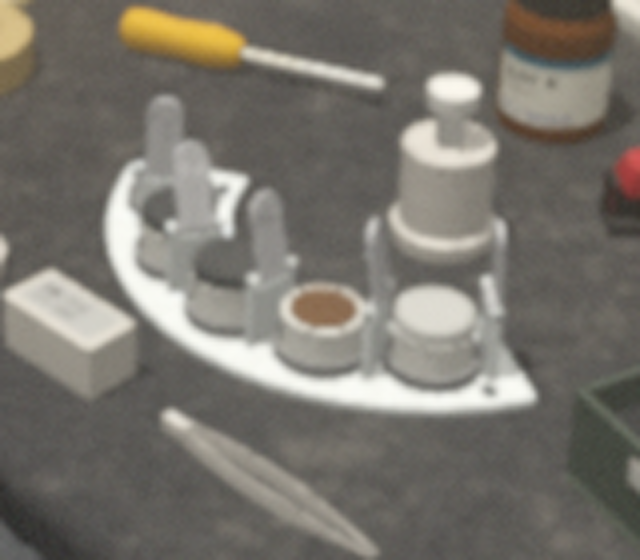

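Run:
```python
from plant import imaging
from h import *
from scipy.optimize import least_squares
im=cv2.imread("pics/a_top.png");m=imaging.camera_model("top")
g=im.min(2).astype(np.uint8)
b=(g>150).astype(np.uint8);b[:, :290]=0;b[:215]=0;b[298:]=0;b[:,465:]=0
cs,_=cv2.findContours(b,cv2.RETR_EXTERNAL,cv2.CHAIN_APPROX_NONE)
c=max(cs,key=cv2.contourArea)[:,0,:].astype(float)
P=ray(m,c,.006)[:,:2]
def f(p):
    r=np.hypot(P[:,0]-p[0],P[:,1]-p[1]); return np.minimum(abs(r-p[2]-32),abs(r-p[2]+32))
q=least_squares(f,[.62,.24,.12],loss="soft_l1",f_scale=.001).x
print(q)
d=P-q[:2];r=np.hypot(*d.T);a=np.arctan2(d[:,1],-d[:,0])
e=(r<.148)&(r>.092)
print(np.c_[r,a][e].round(3).tolist())
print("extreme a",a.min(),a.max(), "mid",(a.min()+a.max())/2)
def fin(p):print(np.median(f(p)))
fin(q)
# cups
for px in [(430.9,247.9),(406.3,263.7),(379.5,269),(348.6,266.5),(324.6,245.9)]:
    w=ray(m,[px],.036)[0][:2]-q[:2];print(np.hypot(*w),np.arctan2(w[1],-w[0]))
```

```text
[  0.57951263   0.23880553 -31.88282452]
[[0.092, 1.601], [0.094, 1.582], [0.096, 1.582], [0.098, 1.563], [0.099, 1.563], [0.101, 1.546], [0.103, 1.546], [0.105, 1.53], [0.107, 1.531], [0.109, 1.515], [0.11, 1.5], [0.112, 1.501], [0.114, 1.486], [0.116, 1.488], [0.118, 1.474], [0.12, 1.475], [0.122, 1.462], [0.123, 1.464], [0.125, 1.451], [0.127, 1.453], [0.129, 1.441], [0.131, 1.442], [0.133, 1.431], [0.135, 1.42], [0.137, 1.422], [0.139, 1.411], [0.14, 1.413], [0.142, 1.402], [0.144, 1.392], [0.145, 1.38], [0.143, 1.366], [0.144, 1.354], [0.142, 1.339], [0.143, 1.326], [0.142, 1.311], [0.142, 1.299], [0.141, 1.284], [0.14, 1.268], [0.14, 1.256], [0.139, 1.239], [0.14, 1.227], [0.139, 1.211], [0.138, 1.194], [0.137, 1.178], [0.137, 1.166], [0.136, 1.148], [0.136, 1.131], [0.135, 1.114], [0.136, 1.102], [0.135, 1.084], [0.134, 1.066], [0.133, 1.048], [0.133, 1.03], [0.132, 1.012], [0.132, 0.993], [0.131, 0.974], [0.131, 0.956], [0.13, 0.937], [0.13, 0.918], [0.13, 0.899], [0.128, 0.89], [0.128, 0.871], [0.128, 0.851], [0.128, 0.832], [0.126, 0.822], [0.126, 0.802], [0.126, 0.783], [0
[... 2481 characters left out ...]
9], [0.12, -1.456], [0.122, -1.457], [0.124, -1.445], [0.126, -1.432], [0.126, -1.418], [0.125, -1.402], [0.123, -1.399], [0.121, -1.412], [0.119, -1.424], [0.117, -1.437], [0.115, -1.435], [0.113, -1.449], [0.111, -1.463], [0.109, -1.477], [0.108, -1.492], [0.107, -1.509], [0.106, -1.508], [0.104, -1.524], [0.102, -1.524], [0.1, -1.541], [0.098, -1.558], [0.097, -1.577], [0.095, -1.577], [0.093, -1.596]]
extreme a -1.6448175231059137 1.6248561215985382 mid -0.009980700753687732
0.01510286837731556
0.09881172097480426 -1.108408496305362
0.08449842045045224 -0.5679834172548461
0.08022440801390293 0.010580384662895757
0.0930594112109659 0.6192355934727573
0.10333058719311891 1.1718535569211233
```

Run:
```python
from plant import imaging
from h import *
from scipy.optimize import least_squares
im=cv2.imread("pics/a_top.png");m=imaging.camera_model("top");ms=imaging.camera_model("scene")
g=im.min(2).astype(np.uint8)
b=(g>140).astype(np.uint8);b[:, :290]=0;b[:215]=0;b[298:]=0;b[:,465:]=0
cs,_=cv2.findContours(b,cv2.RETR_EXTERNAL,cv2.CHAIN_APPROX_NONE)
c=max(cs,key=cv2.contourArea)[:,0,:].astype(float)
P=ray(m,c,.006)[:,:2]
c0=np.array([.618,.238])
for it in range(6):
    d=P-c0;r=np.hypot(*d.T)
    a=np.arctan2(d[:,1],-d[:,0])
    o=(abs(r-.152)<.006)&(abs(a)<1.1);i=(abs(r-.088)<.006)&(abs(a)<1)
    # threshold/contour lies half px inside: allow bias t
    f=lambda p:np.r_[np.hypot(*(P[o]-p[:2]).T)-(.152-p[2]),np.hypot(*(P[i]-p[:2]).T)-(.088+p[2])]
    s=least_squares(f,[*c0,0],loss="soft_l1",f_scale=.001);c0=s.x[:2]
print(s.x,np.abs(s.fun).mean(),o.sum(),i.sum())
d=P-c0;r=np.hypot(*d.T);a=np.arctan2(d[:,1],-d[:,0])
for sg in (1,-1):
    e=(r<.147)&(r>.093)&(a*sg>1); print(sg,np.c_[r,a][e][::3].round(3).tolist(),np.median(a[e]))
np.save("c0.npy",c0)
for px in [(430.9,247.9),(406.3,263.7),(379.5,269),(348.6,266.5),(324.6,245.9)]:
    w=ray(m,[px],.036)[0][:2]-c0;print(np.hypot(*w).round(4),np.arctan2(w[1],-w[0]).round(3))
```

```text
[ 6.15769169e-01  2.41431345e-01 -5.99560811e-04] 0.00037049399271711604 166 86
1 [[0.094, 1.207], [0.1, 1.21], [0.106, 1.196], [0.112, 1.199], [0.118, 1.187], [0.124, 1.177], [0.13, 1.18], [0.136, 1.171], [0.142, 1.162]] 1.1821708955973351
-1 [[0.145, -1.191], [0.139, -1.189], [0.132, -1.212], [0.127, -1.211], [0.132, -1.182], [0.138, -1.172], [0.136, -1.138], [0.129, -1.159], [0.123, -1.168], [0.118, -1.199], [0.112, -1.196], [0.106, -1.226], [0.1, -1.225], [0.094, -1.242]] -1.193437166774083
0.1214 -0.848
0.1178 -0.421
0.1165 -0.015
0.1233 0.43
0.12 0.881
```

Run:
```python
from plant import imaging
from h import *
c0=np.load("c0.npy");th=0.0
def pt(r,a,z): return np.c_[c0[0]-r*np.cos(a+th),c0[1]+r*np.sin(a+th),np.full(len(a),z)]
for n,(x0,x1,y0,y1) in dict(top=(280,480,190,330),scene=(270,430,230,370)).items():
    im=cv2.imread(f"pics/a_{n}.png");m=imaging.camera_model(n)
    k=4;I=cv2.resize(im[y0:y1,x0:x1],None,fx=k,fy=k,interpolation=cv2.INTER_CUBIC)
    def dr(P,col):
        u=((proj(m,P)-[x0,y0]+.5)*k).astype(int); cv2.polylines(I,[u.reshape(-1,1,2)],False,col,1)
    A=np.linspace(-1.19,1.19,60)
    for r in (.088,.152): dr(pt(r,A,.006),(0,0,255))
    for e in (-1.19,1.19): dr(pt(np.array([.088,.152]),np.array([e,e]),.006),(0,0,255))
    for i in range(-2,3):
        a=np.array([i*.4333]);W=pt(.12,a,.0455)[0];an=a[0]+th
        t=np.array([np.sin(an),np.cos(an),0]);rad=np.array([-np.cos(an),np.sin(an),0])
        dr(np.array([W-t*.003,W+t*.003]),(0,255,0))
        H=W-t*.026;dr(np.array([H-rad*.009,H+rad*.009,H+rad*.009+[0,0,.04],H-rad*.009+[0,0,.04],H-rad*.009]),(255,0,0))
    cv2.imwrite(f"pics/ov_{n}.png",I)
```

```text
(no output)
```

View pics/ov_top.png

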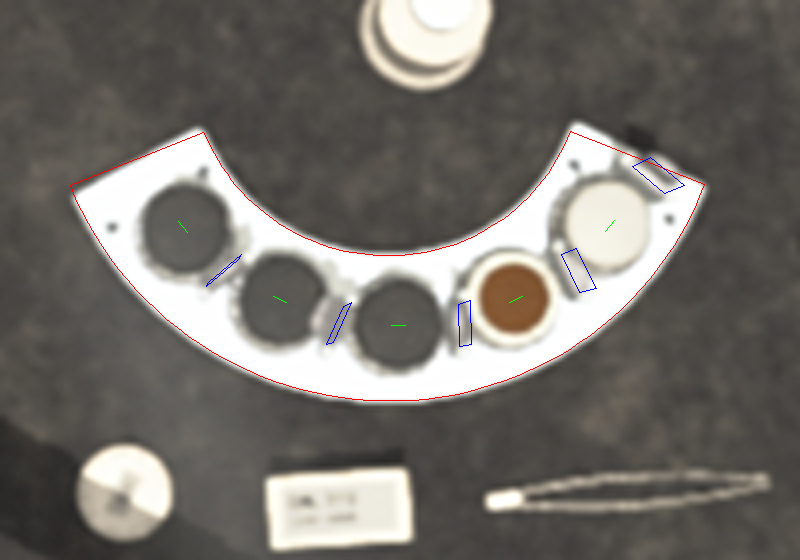

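View pics/ov_scene.png

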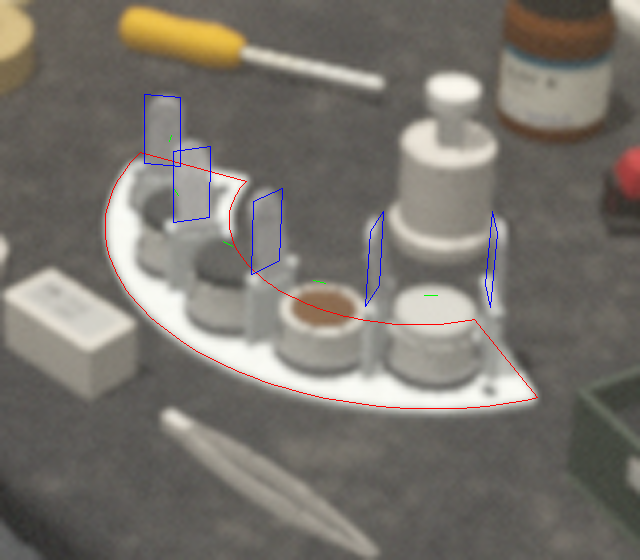

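Request:
carry_out(
  motion=[0.047, 0, -0.025, 0, 0, 0, -1, 0.047, 0.005, -0.025, 0, 0, 0, -1, 0.047, 0.005, -0.025, 0, 0, 0, -1, 0.047, 0.005, -0.025, 0, 0, 0, -1, 0.047, 0.005, -0.025, 0, 0, 0, -1],
  squeeze=10,
)

```text
t: 1.55
tool_pos: [0.4027, 0.3464, 0.2186]
orientation: [-1.542, 0.328, -0.328]
force: [1.2, -0.2, -0.2]
opening: 0.0577
```

```bash
cat > st.py <<'E'
from plant import robot
from h import *
import sys
c0=np.load("c0.npy")
s=robot.read_state();M=R.from_rotvec(s["orientation"]).as_matrix();p=s["tool_pos"]
d=p[:2]-c0;a=np.arctan2(d[1],-d[0])
print("t",s["t"],"p",p.round(4),"yaw",np.degrees(np.arctan2(M[1,0],M[0,0])).round(2),"tooly",M[:,1].round(3),"F",s["force"].round(1),"open",round(s["opening"],4))
print("r",np.hypot(*d).round(4),"a",a.round(4),"well",round(a/.4333+3,2),"tipz",round(p[2]-.019,4),"q",s["q"].round(2))
if len(sys.argv)>3:
    g=np.array([float(v) for v in sys.argv[1:4]]);print("to goal, tool axes",((g-p)@M).round(4))
E
python3 st.py .573 .12 .0675
```

```text
t 1.55 p [0.4027 0.3464 0.2186] yaw -23.97 tooly [ 0.001  0.003 -1.   ] F [ 1.2 -0.2 -0.2] open 0.0577
r 0.2375 a 0.4577 well 4.06 tipz 0.1996 q [ 0.61 -0.05  1.71  0.    1.48 -0.54]
to goal, tool axes [ 0.2477  0.1505 -0.1382]
```

Request:
carry_out(
  motion=[0.047, 0.005, -0.026, 0, 0, 0, -1, 0.047, 0.005, -0.026, 0, 0, 0, -1, 0.047, 0.005, -0.026, 0, 0, 0, -1, 0.047, 0.005, -0.026, 0, 0, 0, -1, 0.047, 0.005, -0.026, 0, 0, 0, -1],
)

```text
t: 2.05
tool_pos: [0.5522, 0.1469, 0.1964]
orientation: [-1.54, 0.325, -0.33]
force: [1.0, 0.5, -0.5]
opening: 0.0175
```

```bash
python3 st.py .573 .12 .0675
```

```text
t 2.05 p [0.5522 0.1469 0.1964] yaw -23.95 tooly [ 0.005  0.005 -1.   ] F [ 1.   0.5 -0.5] open 0.0175
r 0.114 a -0.9787 well 0.74 tipz 0.1774 q [ 0.17  0.07  1.63  0.    1.44 -0.99]
to goal, tool axes [ 0.0297  0.1288 -0.0169]
```

Request:
carry_out(
  motion=[0.02, 0.01, -0.01, 0, 0, 0, -1, 0.01, 0.01, -0.007, 0, 0, 0, -1, 0, 0, 0, 0, 8, 0, -1, 0, 0, 0, 0, 8.4, 0, -1, 0, 0, 0, 0, 0, 0, -1],
)

```text
t: 2.55
tool_pos: [0.5753, 0.112, 0.1733]
orientation: [-1.492, 0.562, -0.564]
force: [-0.3, -0.5, 0.2]
opening: 0.0004
```

```bash
python3 st.py .573 .12 .0675
python3 - <<'E'
from plant import imaging
import cv2
cv2.imwrite("pics/d.png",imaging.read_camera("scene"))
E
```

```text
t 2.55 p [0.5753 0.112  0.1733] yaw -41.28 tooly [ 0.003  0.004 -1.   ] F [-0.3 -0.5  0.2] open 0.0004
r 0.1356 a -1.2678 well 0.07 tipz 0.1543 q [ 0.1   0.13  1.61  0.    1.4  -0.75]
to goal, tool axes [-0.007   0.1058  0.004 ]
```

View pics/d.png

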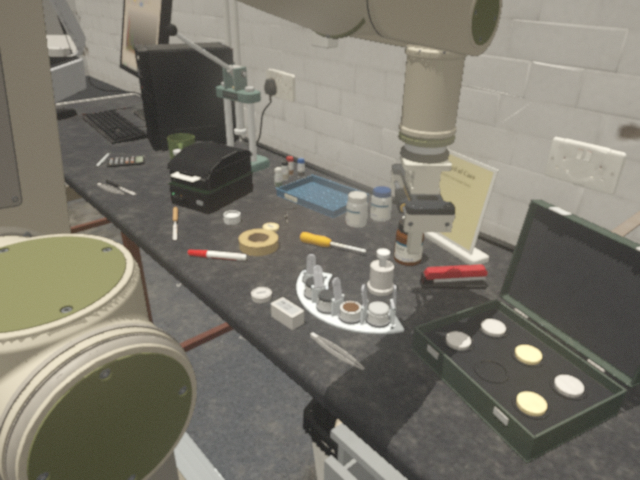

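Request:
carry_out(
  motion=[-0.002, 0.03, 0.002, 0, 0, 0, -1, 0, 0.03, 0.001, 0, 0, 0, -1, 0, 0.025, 0, 0, 0, 0, -1, 0, 0.01, 0, 0, 0, 0, -1, 0, 0, 0, 0, 0, 0, -1],
)

```text
t: 3.1
tool_pos: [0.5765, 0.1198, 0.078]
orientation: [-1.495, 0.534, -0.543]
force: [0.6, 0.0, -0.3]
opening: 0.0004
```

```bash
python3 st.py .573 .12 .0675; sleep 1;python3 - <<'E'
from plant import imaging
import cv2
im=imaging.read_camera("scene")
cv2.imwrite("pics/e.png",cv2.resize(im[180:370,270:470],None,fx=3,fy=3,interpolation=cv2.INTER_CUBIC))
E
python3 st.py .573 .12 .0675
```

```text
t 3.1 p [0.5765 0.1198 0.078 ] yaw -39.48 tooly [ 0.008  0.005 -1.   ] F [ 0.6  0.  -0.3] open 0.0004
r 0.1278 a -1.2589 well 0.09 tipz 0.059 q [ 0.12  0.22  1.69  0.    1.22 -0.77]
to goal, tool axes [-0.0029  0.0104 -0.0022]
t 3.15 p [0.5769 0.1198 0.0787] yaw -39.5 tooly [ 0.008  0.005 -1.   ] F [-0.1  0.4 -0.5] open 0.0004
r 0.1277 a -1.2612 well 0.09 tipz 0.0597 q [ 0.12  0.22  1.68  0.    1.23 -0.77]
to goal, tool axes [-0.0031  0.0112 -0.0024]
```

View pics/e.png

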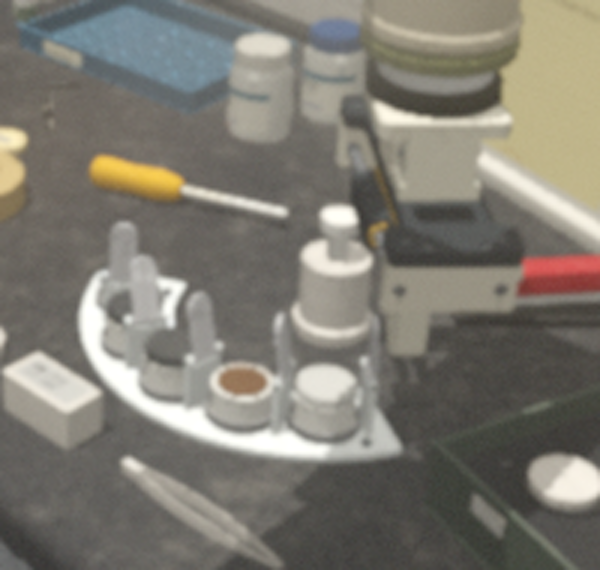

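Request:
carry_out(
  motion=[-0.001, 0.006, -0.001, 0, 0, 0, -1, 0, 0.004, -0.001, 0, 0, 0, -1, 0, 0, 0, 0, 0, 0, -1, 0, 0, 0, 0, 0, 0, -1, 0, 0, 0, 0, 0, 0, -1],
)

```text
t: 3.65
tool_pos: [0.5781, 0.1195, 0.0733]
orientation: [-1.492, 0.526, -0.547]
force: [0.3, -0.2, 0.3]
opening: 0.0006
```

```bash
for i in 1 2 3; do python3 st.py .573 .12 .0675;done
```

```text
t 3.65 p [0.5781 0.1195 0.0733] yaw -39.35 tooly [ 0.016  0.006 -1.   ] F [ 0.3 -0.2  0.3] open 0.0006
r 0.1276 a -1.2709 well 0.07 tipz 0.0543 q [ 0.11  0.23  1.69  0.    1.21 -0.77]
to goal, tool axes [-0.0043  0.0057 -0.0029]
t 3.65 p [0.5781 0.1195 0.0733] yaw -39.35 tooly [ 0.016  0.006 -1.   ] F [ 0.3 -0.2  0.3] open 0.0006
r 0.1276 a -1.2709 well 0.07 tipz 0.0543 q [ 0.11  0.23  1.69  0.    1.21 -0.77]
to goal, tool axes [-0.0043  0.0057 -0.0029]
t 3.65 p [0.5781 0.1195 0.0733] yaw -39.35 tooly [ 0.016  0.006 -1.   ] F [ 0.3 -0.2  0.3] open 0.0006
r 0.1276 a -1.2709 well 0.07 tipz 0.0543 q [ 0.11  0.23  1.69  0.    1.21 -0.77]
to goal, tool axes [-0.0043  0.0057 -0.0029]
```

```bash
cat > plan.py <<'E'
# python3 plan.py  s1 s2 ... : waypoints (mm along path, 0 = well1), from present pose
from plant import robot
from h import *
import sys
c0=np.load("c0.npy")
s=robot.read_state();M=R.from_rotvec(s["orientation"]).as_matrix();p=s["tool_pos"]
def pose(S,z=.0675):
    S/=1000;a=np.clip(-.8666+S/.12,-.8666,.8666);ex=S-(a+.8666)*.12
    t=np.array([np.sin(a),np.cos(a)]);xy=c0+.12*np.array([-np.cos(a),np.sin(a)])+ex*t
    x=np.r_[-t,0];y=np.array([0,0,-1.]);return np.r_[xy,z],np.c_[x,y,np.cross(x,y)]
W1,M1=pose(0.)
d=p[:2]-c0;a=np.arctan2(d[1],-d[0])
S=(a+.8666)*120 if a>-.8666 else (p-W1)@-M1[:,0]*1000
if a>.8666: W5,M5=pose(208.);S=208+(p-W5)@-M5[:,0]*1000
print("t",round(s["t"],2),"S",S.round(1),"r",np.hypot(*d).round(4),"tipz mm",((p[2]-.019)*1000).round(1),"tooly",M[:,1].round(3),"F",s["force"].round(1),"q6",s["q"][5].round(2))
for v in sys.argv[1:]:
    g,G=pose(float(v))
    print(v,((g-p)@M).round(4),np.degrees(R.from_matrix(M.T@G).as_rotvec()).round(2)); p,M=g,G
E
python3 plan.py -50 -48 -42 -36 -30
```

```text
t 3.65 S -50.2 r 0.1276 tipz mm 54.3 tooly [ 0.016  0.006 -1.   ] F [ 0.3 -0.2  0.3] q6 -0.77
-50 [-0.0003  0.0057 -0.0027] [-0.85  1.    0.48]
-48 [-0.002  0.     0.   ] [0. 0. 0.]
-42 [-0.006  0.    -0.   ] [0. 0. 0.]
-36 [-0.006  0.     0.   ] [0. 0. 0.]
-30 [-0.006  0.     0.   ] [0. 0. 0.]
```

Request:
carry_out(
  motion=[0, 0.005, -0.0015, -0.9, 1, 0.5, -1, 0, 0.002, -0.001, -0.1, 0, 0.1, -1, 0, 0.001, 0, -0.1, 0, 0.1, -1, 0, 0.001, 0, -0.1, 0, 0.1, -1, 0, 0.001, 0, -0.1, 0, 0.1, -1],
)

```text
t: 4.15
tool_pos: [0.5769, 0.1173, 0.063]
orientation: [-1.505, 0.561, -0.544]
force: [-0.5, -0.2, 0.6]
opening: 0.0003
```

```bash
python3 plan.py -42 -36 -30 -24 -18
```

```text
t 4.15 S -50.8 r 0.13 tipz mm 44.0 tooly [-0.012 -0.002 -1.   ] F [-0.5 -0.2  0.6] q6 -0.75
-42 [-0.0088 -0.0044 -0.0003] [ 0.52 -0.1  -0.45]
-36 [-0.006  0.     0.   ] [0. 0. 0.]
-30 [-0.006  0.     0.   ] [0. 0. 0.]
-24 [-0.006  0.    -0.   ] [0. 0. 0.]
-18 [-0.006  0.     0.   ] [0. 0. 0.]
```

Run:
```python
from plant import robot,imaging
import numpy as np
for i in range(8):
    s=robot.read_state();print(round(s["t"],2),(s["tool_pos"]*1000).round(2),(s["orientation"]).round(4),s["q"].round(4),s["dq"].round(3))
    imaging.read_camera("top")
```

```text
4.15 [576.94 117.33  63.05] [-1.5051  0.5612 -0.5444] [ 1.1380e-01  2.6020e-01  1.6720e+00 -4.0000e-04  1.2214e+00 -7.5090e-01] [-0.001  0.04  -0.022 -0.001  0.012 -0.001]
4.2 [576.84 117.31  62.86] [-1.5052  0.5615 -0.5442] [ 1.1380e-01  2.6050e-01  1.6720e+00 -4.0000e-04  1.2214e+00 -7.5090e-01] [ 0.001 -0.005  0.002 -0.001 -0.001 -0.001]
4.25 [576.84 117.32  62.96] [-1.5052  0.5614 -0.5443] [ 1.1380e-01  2.6020e-01  1.6722e+00 -4.0000e-04  1.2214e+00 -7.5080e-01] [ 0.    -0.007  0.002  0.001 -0.001  0.001]
4.3 [576.91 117.34  63.11] [-1.505   0.5612 -0.5445] [ 1.1380e-01  2.6000e-01  1.6722e+00 -4.0000e-04  1.2213e+00 -7.5080e-01] [-0.    -0.005  0.002 -0.002 -0.002  0.001]
4.35 [577.01 117.38  63.24] [-1.5049  0.5609 -0.5447] [ 1.1390e-01  2.5980e-01  1.6721e+00 -5.0000e-04  1.2213e+00 -7.5080e-01] [ 0.    -0.002 -0.001 -0.002 -0.001  0.001]
4.4 [577.02 117.38  63.3 ] [-1.5048  0.5608 -0.5447] [ 1.1380e-01  2.5960e-01  1.6722e+00 -4.0000e-04  1.2213e+00 -7.5080e-01] [-0.001 -0.002 -0.002 -0.001  0.001 -0.001]
4.45 [577.03 117.39  63.36] [-1.5048  0.5608 -0.5447] [ 1.1390e-01  2.5950e-01  1.6721e+00 -4.0000e-04  1.2213e+00 -7.5080e-01] [-0.    -0.002  0.    -0.    -0.    -0.   ]
4.5 [577.08 117.37  63.44] [-1.5048  0.5607 -0.5449] [ 1.1390e-01  2.5940e-01  1.6721e+00 -4.0000e-04  1.2213e+00 -7.5080e-01] [-0.002 -0.001 -0.    -0.002  0.002 -0.002]
```

Request:
carry_out(
  motion=[-0.002, -0.003, 0, 0.4, 0, -0.3, -1, -0.003, -0.001, 0, 0.1, 0, -0.1, -1, -0.002, 0, 0, 0, 0, 0, -1, 0, 0, 0, 0, 0, 0, -1, 0, 0, 0, 0, 0, 0, -1],
)

```text
t: 5.05
tool_pos: [0.5713, 0.1225, 0.0683]
orientation: [-1.498, 0.551, -0.553]
force: [-0.1, 0.1, -0.5]
opening: 0.0001
```

```bash
python3 plan.py -38 -32 -26 -20 -14
```

```text
t 5.05 S -43.1 r 0.1269 tipz mm 49.3 tooly [ 0.001  0.001 -1.   ] F [-0.1  0.1 -0.5] q6 -0.74
-38 [-0.0051  0.0008 -0.0006] [-0.09 -0.09  0.04]
-32 [-0.006  0.    -0.   ] [0. 0. 0.]
-26 [-0.006  0.     0.   ] [0. 0. 0.]
-20 [-0.006  0.     0.   ] [0. 0. 0.]
-14 [-0.006  0.    -0.   ] [0. 0. 0.]
```

Request:
carry_out(
  motion=[-0.006, 0.0006, 0, 0, 0, 0, -1, -0.006, 0, 0, 0, 0, 0, -1, -0.006, 0, 0, 0, 0, 0, -1, -0.006, 0, 0, 0, 0, 0, -1, -0.006, 0, 0, 0, 0, 0, -1],
)

```text
t: 5.55
tool_pos: [0.5479, 0.1429, 0.0682]
orientation: [-1.498, 0.55, -0.555]
force: [0.4, 0.1, -0.1]
opening: 0.0003
```

```bash
python3 plan.py -9 -3 3 9 15
```

```text
t 5.55 S -12.1 r 0.1196 tipz mm 49.2 tooly [ 0.004  0.    -1.   ] F [ 0.4  0.1 -0.1] q6 -0.7
-9 [-0.0031  0.0007 -0.001 ] [-0.15 -0.14  0.14]
-3 [-0.006  0.     0.   ] [0. 0. 0.]
3 [-0.006  0.     0.   ] [0.   1.43 0.  ]
9 [-0.006   0.      0.0001] [0.   2.86 0.  ]
15 [-0.006   0.      0.0001] [0.   2.86 0.  ]
```

Request:
carry_out(
  motion=[-0.008, 0.0006, -0.0005, -0.1, 0, 0.1, -1, -0.008, 0.0003, -0.0002, 0, 1.9, 0, -1, -0.008, 0.0003, 0, 0, 3.8, 0, -1, -0.008, 0.0002, 0, 0, 3.8, 0, -1, -0.008, 0.0002, 0, 0, 3.8, 0, -1],
)

```text
t: 6.05
tool_pos: [0.5162, 0.1722, 0.0666]
orientation: [-1.441, 0.736, -0.739]
force: [0.7, -1.1, 0.3]
opening: 0.0002
```

```bash
python3 - <<'E'
from plant import imaging
import cv2
im=imaging.read_camera("scene")
cv2.imwrite("pics/f.png",cv2.resize(im[180:370,270:470],None,fx=3,fy=3,interpolation=cv2.INTER_CUBIC))
E
python3 plan.py 36 44 52 60 68
```

```text
t 6.1 S 32.3 r 0.1215 tipz mm 47.3 tooly [ 0.001  0.    -1.   ] F [-0.4  2.1  0.2] q6 -0.39
36 [-0.0037 -0.0012  0.0016] [-0.05  3.16  0.02]
44 [-0.008   0.      0.0003] [0.   3.82 0.  ]
52 [-0.008   0.      0.0003] [0.   3.82 0.  ]
60 [-0.008   0.      0.0003] [0.   3.82 0.  ]
68 [-0.008   0.      0.0003] [0.   3.82 0.  ]
```

View pics/f.png

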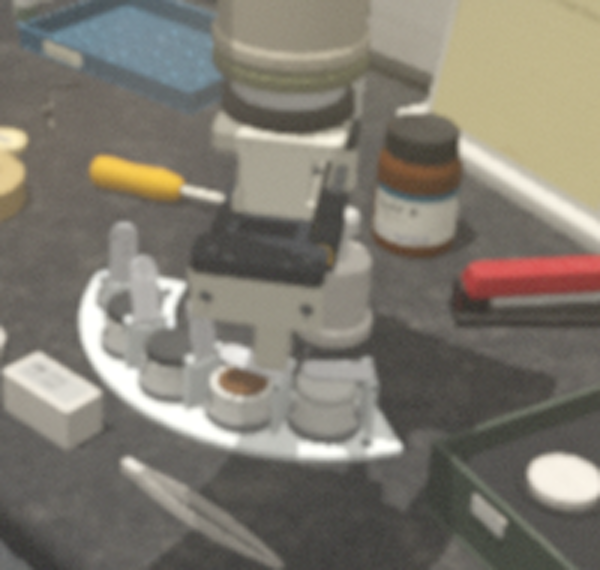

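The picture shows flap 1 lying flat at about (340,368) and the finger at (270,340) just pushing flap 2. The other flaps are still upright.

Request:
carry_out(
  motion=[-0.008, -0.001, 0.001, 0, 4.5, 0, -1, -0.008, -0.0002, 0.0006, 0, 4, 0, -1, -0.008, 0, 0.0003, 0, 3.8, 0, -1, -0.008, 0, 0.0003, 0, 3.8, 0, -1, -0.008, 0, 0.0003, 0, 3.8, 0, -1],
)

```text
t: 6.6
tool_pos: [0.4968, 0.2107, 0.0669]
orientation: [-1.326, 1.008, -1.009]
force: [0.7, -1.4, 2.2]
opening: 0.0005
```

```bash
python3 plan.py 80 88 96 104 112
```

```text
t 6.6 S 73.6 r 0.1229 tipz mm 47.9 tooly [-0.001 -0.001 -1.   ] F [ 0.7 -1.4  2.2] q6 0.04
80 [-0.0063 -0.0006  0.0032] [0.07 3.99 0.07]
88 [-0.008   0.      0.0003] [0.   3.82 0.  ]
96 [-0.008   0.      0.0003] [0.   3.82 0.  ]
104 [-0.008   0.      0.0003] [0.   3.82 0.  ]
112 [-0.008   0.      0.0003] [0.   3.82 0.  ]
```

Request:
carry_out(
  motion=[-0.008, -0.0006, 0.002, 0, 4.2, 0, -1, -0.008, -0.0002, 0.0015, 0, 4, 0, -1, -0.008, 0, 0.0008, 0, 3.8, 0, -1, -0.008, 0, 0.0008, 0, 3.8, 0, -1, -0.008, 0, 0.0008, 0, 3.8, 0, -1],
)

```text
t: 7.1
tool_pos: [0.4946, 0.2528, 0.0665]
orientation: [-1.176, 1.269, -1.267]
force: [0.6, -0.1, -0.0]
opening: 0.0003
```

```bash
python3 plan.py 122 130 138 146 154
```

```text
t 7.1 S 115.2 r 0.1217 tipz mm 47.5 tooly [-0.004 -0.002 -1.   ] F [ 0.6 -0.1 -0. ] q6 0.46
122 [-0.0068 -0.001   0.002 ] [0.24 4.1  0.17]
130 [-0.008   0.      0.0003] [0.   3.82 0.  ]
138 [-0.008   0.      0.0003] [0.   3.82 0.  ]
146 [-0.008   0.      0.0003] [0.   3.82 0.  ]
154 [-0.008   0.      0.0003] [0.   3.82 0.  ]
```

Request:
carry_out(
  motion=[-0.008, -0.001, 0.0015, 0.2, 4.2, 0.1, -1, -0.008, -0.0004, 0.001, 0, 4, 0, -1, -0.008, -0.0001, 0.0008, 0, 3.8, 0, -1, -0.008, 0, 0.0008, 0, 3.8, 0, -1, -0.008, 0, 0.0008, 0, 3.8, 0, -1],
)

```text
t: 7.6
tool_pos: [0.5051, 0.2915, 0.0661]
orientation: [-0.984, 1.517, -1.518]
force: [1.0, 0.0, -0.3]
opening: 0.0006
```

```bash
python3 plan.py 164 172 180 188 196
```

```text
t 7.6 S 155.0 r 0.1215 tipz mm 47.1 tooly [-0.006 -0.004 -1.   ] F [ 1.   0.  -0.3] q6 0.86
164 [-0.009  -0.0015  0.0018] [0.2  4.24 0.37]
172 [-0.008   0.      0.0003] [0.   3.82 0.  ]
180 [-0.008   0.      0.0003] [0.   3.82 0.  ]
188 [-0.008   0.      0.0003] [0.   3.82 0.  ]
196 [-0.008   0.      0.0003] [0.   3.82 0.  ]
```

Request:
carry_out(
  motion=[-0.008, -0.0015, 0.0015, 0.2, 4.2, 0.3, -1, -0.008, -0.0008, 0.001, 0, 4, 0.1, -1, -0.008, -0.0003, 0.0008, 0, 3.8, 0, -1, -0.008, -0.0002, 0.0008, 0, 3.8, 0, -1, -0.008, -0.0002, 0.0008, 0, 3.8, 0, -1],
)

```text
t: 8.1
tool_pos: [0.5276, 0.323, 0.0668]
orientation: [-0.745, 1.754, -1.755]
force: [-0.3, 0.5, -0.3]
opening: 0.0003
```

```bash
python3 plan.py 204 212 220 226 226
```

```text
t 8.1 S 193.6 r 0.1201 tipz mm 47.8 tooly [-0.006 -0.003 -1.   ] F [-0.3  0.5 -0.3] q6 1.24
204 [-0.0104 -0.0008  0.0003] [0.11 3.43 0.38]
212 [-0.008   0.      0.0002] [0.  1.9 0. ]
220 [-0.008  0.    -0.   ] [0. 0. 0.]
226 [-0.006  0.    -0.   ] [0. 0. 0.]
226 [0. 0. 0.] [0. 0. 0.]
```

Request:
carry_out(
  motion=[-0.008, -0.001, 0.0004, 0.1, 3.4, 0.3, -1, -0.008, -0.0004, 0.0003, 0, 2, 0, -1, -0.008, -0.0002, 0, 0, 0, 0, -1, -0.008, -0.0002, 0, 0, 0, 0, -1, -0.004, -0.0002, 0, 0, 0, 0, -1],
)

```text
t: 8.6
tool_pos: [0.554, 0.3482, 0.067]
orientation: [-0.673, 1.813, -1.814]
force: [0.4, 0.5, -0.6]
opening: 0.0006
```

```bash
python3 plan.py 230
python3 - <<'E'
from plant import imaging
import cv2
im=imaging.read_camera("scene")
cv2.imwrite("pics/g.png",cv2.resize(im[180:370,270:470],None,fx=3,fy=3,interpolation=cv2.INTER_CUBIC))
E
```

```text
t 8.6 S 230.0 r 0.1233 tipz mm 48.0 tooly [-0.005 -0.002 -1.   ] F [ 0.4  0.5 -0.6] q6 1.35
230 [-0.     -0.0005  0.0013] [0.09 0.1  0.28]
```

View pics/g.png

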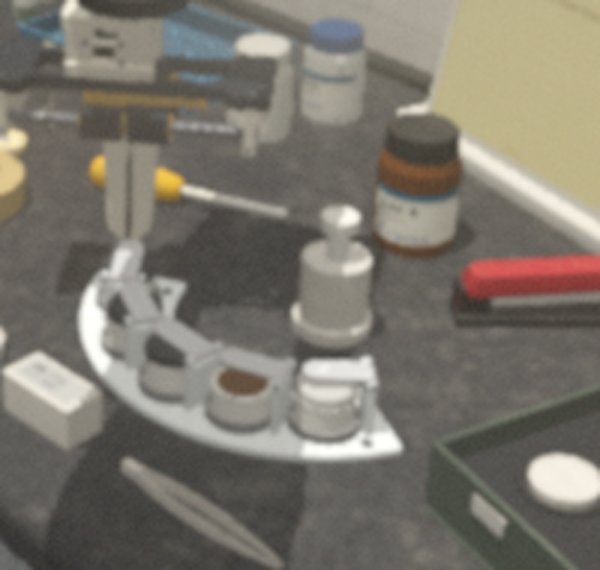

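All five look folded, with the finger just past flap 5 at about (130,240). I'll lift clear and inspect.

Request:
carry_out(
  motion=[-0.004, -0.004, 0, 0, 0, 0, -1, 0, -0.02, 0, 0, 0, 0, -1, 0, -0.04, 0, 0, 0, 0, -1, 0, -0.04, 0, 0, 0, 0, -1, -0.04, -0.02, -0.03, 0, 0, 0, -1],
)

```text
t: 9.15
tool_pos: [0.5652, 0.3915, 0.1874]
orientation: [-0.687, 1.816, -1.822]
force: [1.7, 1.0, 0.8]
opening: 0.0003
```

Request:
carry_out(
  motion=[-0.04, -0.01, 0, 0, 0, 0, -1, -0.04, 0, 0, 0, 0, 0, -1, -0.04, 0, 0, 0, 0, 0, -1, -0.02, 0, 0, 0, 0, 0, -1, 0, 0, 0, 0, 0, 0, -1],
)

```text
t: 9.65
tool_pos: [0.675, 0.4906, 0.2029]
orientation: [-0.681, 1.812, -1.812]
force: [-1.2, -0.4, -1.0]
opening: 0.0004
```

```bash
python3 st.py
python3 - <<'E'
from plant import imaging
import cv2,numpy as np
a=imaging.read_camera("scene")[220:370,270:430];b=imaging.read_camera("top")[190:330,280:480]
cv2.imwrite("pics/h1.png",cv2.resize(a,None,fx=4,fy=4,interpolation=cv2.INTER_CUBIC))
cv2.imwrite("pics/h2.png",cv2.resize(b,None,fx=4,fy=4,interpolation=cv2.INTER_CUBIC))
E
```

```text
t 9.65 p [0.675  0.4906 0.2029] yaw -139.33 tooly [-0.009 -0.003 -1.   ] F [-1.2 -0.4 -1. ] open 0.0004
r 0.2561 a 1.8042 well 7.16 tipz 0.1839 q [0.57 0.86 0.6  0.   1.69 1.43]
```

View pics/h1.png

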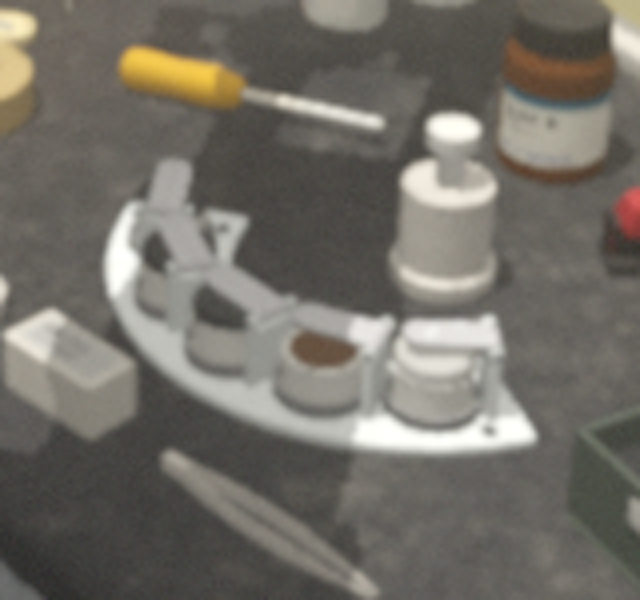

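View pics/h2.png

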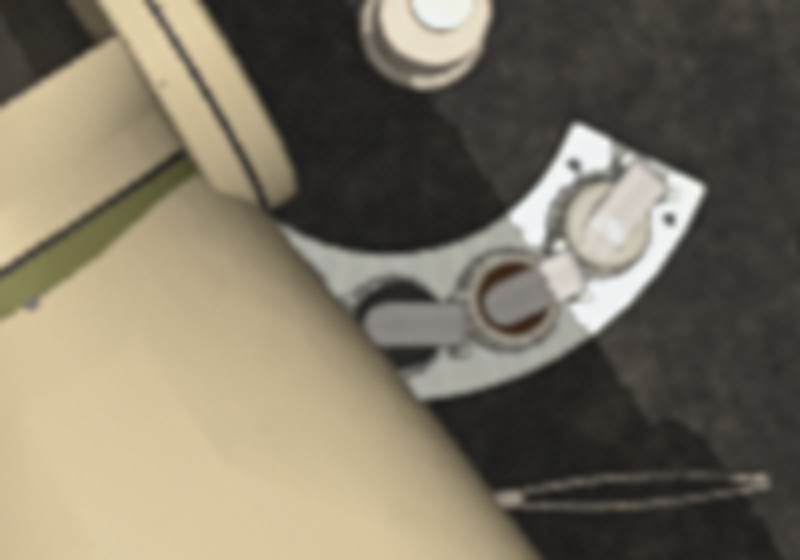

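Run:
```python
from plant import imaging
from h import *
c0=np.load("c0.npy");m=imaging.camera_model("scene")
im=imaging.read_camera("scene");x0,x1,y0,y1=290,420,250,340;k=6
I=cv2.resize(im[y0:y1,x0:x1],None,fx=k,fy=k,interpolation=cv2.INTER_CUBIC)
for i in range(-2,3):
    an=i*.4333;t=np.array([np.sin(an),np.cos(an),0]);rad=np.array([-np.cos(an),np.sin(an),0])
    W=np.r_[c0+.12*rad[:2],.0455];H=W-t*.026; H[2]=.0455
    for th,col in((0,(0,255,0)),(.2,(0,0,255))):
        e=t*np.cos(th)+np.array([0,0,np.sin(th)])
        P=np.array([H-rad*.009,H+rad*.009,H+rad*.009+e*.042,H-rad*.009+e*.042,H-rad*.009])
        u=((proj(m,P)-[x0,y0]+.5)*k).astype(int);cv2.polylines(I,[u.reshape(-1,1,2)],False,col,1)
cv2.imwrite("pics/i.png",I)
```

```text
(no output)
```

View pics/i.png

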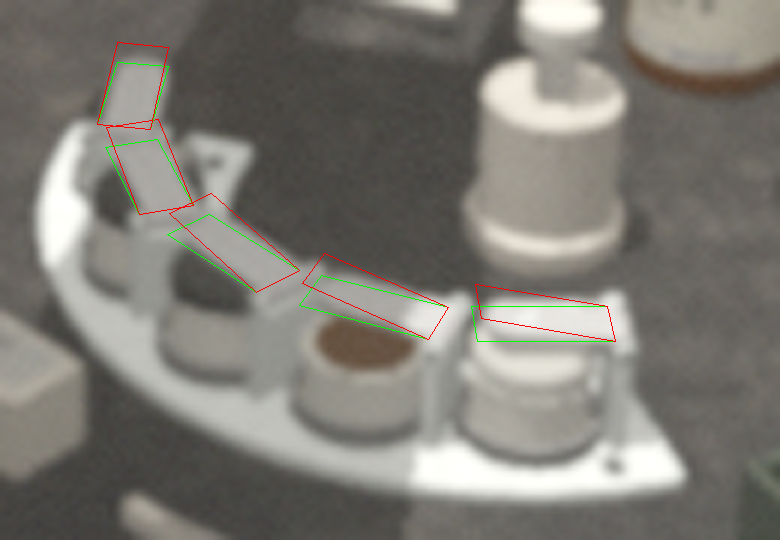

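```bash
python3 -c "
from plant import robot
print(robot.close_job(), robot.read_state()['t'])"
```

```text
the job is handed in; nothing more can be done
the job is handed in; nothing more can be done
```

The rack is closed: all five flaps lie flat over their cups, folded in order from the right-hand end to the left. I shut the gripper and ran the fingertips once round the arc, about 1.5 to 4 mm above the flat flaps. I lifted off past flap 5 and handed the job in about 10 s after the start.

- **Flaps:** in the last scene picture, all five match the outlines expected for flat flaps. Flap 5 is seen nearly end-on, so its angle is the least certain, to a few hundredths of a rad. In the last top picture the arm hid flaps 4 and 5, so only flaps 1 to 3 could be checked there.
- **Force:** readings between moves stayed within about 3 N.
- **Other things:** the cups stand in their wells, and the die, block and tweezers show no movement. I did not compare the things further off one by one.
- **Height:** before reaching flap 1, the fingertips briefly dipped to 44 mm, below the planned 48.5 mm, beside the rack's end. There was no sign of contact, and I raised them before starting the sweep.

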